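Spread the retaining ring over the turntable axle

TASK

Take the blue-handled ring pliers off their wooden rest by squeezing the handles fully together, so that the steel spring ring on their tips is spread; bring the spread ring above the axle stub of the craft turntable and slide it gently straight down over the stub to the black groove just above the brass washer. Finish there still holding the pliers level and squeezed, with the ring spread around the groove; leave the other things on the table where they are.

Things in the scene. Friction and masses are not known exactly. Their poses are not given: they have to be found in the camera images.
- pliers: Bent-nose ring pliers, 0.2 kg, lying level on the rest: two blue handles to -x, dark jaws to +x whose tips bend straight down and carry a captive flat steel C-shaped spring ring (3.6 mm thick). Origin on the pivot axis, level with the ring's underside; x towards the ring, z up. The jaws stay 31 mm above that level. Squeezing the handles SPREADS the ring; a spring shuts it when let go.
- grip (a point): Grip point: midway between the handles, 55 mm behind the pivot, 36 mm above the ring's underside (mid-height of the handles). Grip from above, closing along the pliers' y. Handles: bars 86 mm long (x -100 to -14 mm), 8 mm wide, 16 mm tall; over their outsides here 46 mm relaxed (62 mm at the ends), and 26 mm, parallel, when squeezed to the stop.
- eye (a point): Middle of the ring's opening when SPREAD, at mid-thickness: fixed in the pliers' frame 49.8 mm ahead of the pivot (104.8 mm ahead of the grip point along x) and 34.2 mm below the grip point, 1.8 mm above the ring's underside. Fully spread, the ring leaves free a circle of about 30 mm diameter about it; relaxed only about 22 mm, too small for the axle.
- handle_l (a joint): How far the left handle is squeezed (the right mirrors it): 0 = relaxed, ring closed; 0.185 rad = handles parallel at their stop, ring fully spread; a hard squeeze reads up to 0.02 more. Full squeeze takes about 15 N on each handle at the grip point. As the handles swing, fingers carry them back a little, so the pliers creep about 3 mm forward (+x) in the fingers.
- rest: Fixed wooden tool rest: board 190 x 84 mm, 12 mm thick, with a cross bar (top 40 mm above the table, 14 mm long in x, at x = -92 mm) that carries the handle ends; the ring lies on the board. Origin on the table under the pliers' pivot (to a few mm), x towards the ring end.
- turntable: Fixed craft turntable: plywood disc 150 mm across, its top 50 mm above the table; on it a brass washer 44 mm across (top at 54 mm) and a steel axle stub: black groove from 54 to 61 mm, land 24 mm in diameter from 61 to 66 mm, then a cone narrowing to 10 mm at the top, 74 mm above the table. Origin on the axis at table level; z up.
- groove (a point): On the turntable's axis at mid-height of the black groove, 57.5 mm above the table. A ring resting on the washer has its mid-thickness 1.7 mm lower than this.
- glue_jar: Glass jar with white cap, 52 mm across, 62 mm tall; a bystander, to be left alone. Origin: centre of its underside.
- red_jar: Red paint jar, 44 mm across, 50 mm tall; a bystander, to be left alone. Origin: centre of its underside.
- teal_jar: Green paint jar, 44 mm across, 50 mm tall; a bystander, to be left alone. Origin: centre of its underside.
- mug: Blue ceramic mug, 76 mm across, 85 mm tall; a bystander, to be left alone. Origin: centre of its underside.
- tape: Yellow plastic hoop, 80 mm across, 20 mm tall; a bystander, to be left alone. Origin: centre of its underside.
- card_tin: Green tin, 75 x 100 x 35 mm; a bystander, to be left alone. Origin: centre of its underside.
- brush: Paint brush, 170 mm long, lying flat; a bystander, to be left alone. Origin: centre of its underside.
There are look-alikes about, which are no part of the job. Several things look just like the rest: the one meant starts farthest to the robot's left.

How it is judged:
On the way, in this order (a step that is already met when the one before it is completed fails the run):
1. the pliers are lifted off the rest in the fingers with the ring spread (height (world z) of eye above 0.05 m and value of joint handle_l above 0.155 rad and contact force between the fingers and pliers above 2 N and contact force between pliers and rest below 0.1 N), for 0.2 s.
2. the spread ring is above the axle stub, over its axis (z of eye in the frame of groove above 0.012 m and horizontal distance between eye and groove below 0.01 m and value of joint handle_l above 0.155 rad), for 0.1 s.
At the end, for the whole second after the job is handed in: The fingers still hold the squeezed pliers (handle joint above 0.155 rad of 0.185), at rest and level within 0.15 rad, the ring's spread centre within 6.5 mm of the axle's axis and its mid-height between 3.5 mm below and 2.5 mm above the groove's mid-height, clear of the rest (horizontal distance between eye and groove below 0.0065 m and z of eye in the frame of groove between -0.0035 and 0.0025 m and angle between the z axis of pliers and the z axis of turntable, either way round below 0.15 rad and value of joint handle_l above 0.155 rad and contact force between the fingers and pliers above 2 N and contact force between pliers and rest below 0.1 N and linear speed of pliers below 0.02 m/s); the arm keeps its last pose, push and grip.
It fails at once if the ring or pliers are forced against the turntable (over 30 N) (contact force between pliers and turntable above 30 N).
It fails at once if a bystander is disturbed (moved over 20 mm) (distance of any of glue_jar, red_jar, teal_jar, mug, tape, card_tin, brush from where it was at the start of the episode above 0.02 m).
It also fails if it takes over 40 s, if anything falls off the work surface, if the arm or the gripper's body presses on something with over 40 N, if the wrist force passes 120 N, or if a joint passes its speed limit or range.

ROBOT

A 6-joint arm with a two-finger parallel gripper is mounted at the origin on the work surface. World frame = base frame: x ahead of the robot, y to its left, z up, the work surface at z = 0. Lengths are in m, angles in rad, forces in N, time in s.
With the tool pointing down it reaches from about 0.3 to 0.775 m from the base axis. Payload 14.6 kg.
Tool frame: the origin (TCP) lies on the centre line of the jaws, within the pads' length; the fingertips stand 19 mm ahead of it and the grasp point (between the pads) is the TCP; y points along the fingers, x is the direction in which the jaws open and shut, and the axes are right-handed (so a half turn about y gives the same grasp; the last joint's range is limited). The gripper opens to 94 mm and grips with 3 to 60 N. Pads are 16 mm wide; open, the fingers measure 119 mm over their backs; the gripper's body (75 mm by 177 mm) begins 78 mm behind the grasp point.
Start: joints at [-0.067, 0.3, 1.521, -0, 1.321, -0.067], TCP at [0.55, -0, 0.224] pointing down, gripper open.
Joint ranges: [-3.03, 3.03], [-0.79, 2.21], [0.23, 2.52], [-1.04, 4.18], [0, 3.07], [-2.55, 2.55]. Speed limits (rad/s): [2.22, 2.22, 2.57, 3.14, 3.14, 3.14].

INTERFACE

Orientations are given as [roll, pitch, yaw] about the fixed x, y, z axes, in that order (R = Rz(yaw) Ry(pitch) Rx(roll)).
In Python, from station import get_obs, cams, workorder gives the robot as it stands.
- The arm moves only by the shell command python3 -m handwheel 'ROWS' [FORCE]. ROWS is JSON, a list of rows, each an object of numbers: "fingers": the opening, from -1 (shut) to 1 (fully open); "x", "y", "z": the shift along the tool's x, y, z in m; "spin": the turn about the tool's y in degrees. In form: [{"fingers": .., "x": .., "y": .., "z": .., "spin": ..}, ...]. A call has exactly 10 rows; each row is the pose to reach, as a shift and turn from the pose commanded when the call began, along the tool's axes at that moment; what a row does not reach only later rows make up. A row lasts 1/10 s, in which the tool goes at most 50 mm and 8.59 degrees, less where a joint would pass 70% of its speed; a pose out of reach is approached as far as the arm can. A call with a gripper value outside its range is refused whole. The fingers move at their own pace and stop on an object; FORCE is the grip in N (left out, the last holds). Time passes only in rows, so rows that repeat a pose let the fingers close, or fill a call up. It gives the time, the measured TCP pose, the force and the opening at its end, in the units of the state.
- get_obs(): the state, without advancing time (a new reading comes with each control period).
- cams.camera(name): name is "scene" or "side" or "wrist"; returns (picture, depth): 480x640x3 uint8, red, green, blue; 480x640 float32, m along the optical axis (not along the pixel's ray), 0 where there is no reading.
- cams.get_calibration(name): a dict with "fx", "fy", "cx", "cy" (pixels), "view" (4x4, takes a point from world to camera coordinates). Camera axes: x right, y down, z forward; pixel columns grow to the right and rows downward; lengths in m; the calibration is good to about 2 mm. A picture is of the moment at which its call begins: read the wrist's pose just before it. get_calibration takes no time and is no camera call; for the wrist camera it gives the pose at the moment of the call.
- workorder.hand_in(): hands the job in, once; it reports no verdict.
The state is a dict: "time_s": time; "qpos": joint angles; "joint_vel": joint speeds; "tau": joint torques, N m; "ee_pos": TCP position; "eef_rot": TCP orientation; "force": force on the tool from outside, world axes, zero at the start; "moment": the same for the moment, N m; "grip_width": finger opening in m.
Only numpy, scipy, OpenCV 4.12 (cv2) and the standard library are available. Lean on these libraries where they do the work, as an engineer would, in place of code of your own. Each camera call takes 0.05 s, during which the arm holds its last target. There are 200 camera calls.

## Working session

There is one attempt and no reset: what is moved stays moved. The work goes in short steps, Python scripts to look and compute and a shell command to move; the robot and the scene stay as the last step left them, time stands still between calls to the robot, and variables do not carry over. Pictures are saved under pics/ and viewed, about 8 in all and at most 12, crops included, and the job is handed in when it is done.

```bash
mkdir -p pics; ls
cat > h.py <<'E'
import numpy as np, cv2
from station import get_obs, cams, workorder
def snap(n,f):
    c=cams.get_calibration(n); p,d=cams.camera(n)
    cv2.imwrite(f'pics/{f}.png',cv2.cvtColor(p,cv2.COLOR_RGB2BGR))
    np.savez(f'pics/{f}.npz',p=p,d=d,**{k:np.array(c[k]) for k in('fx','fy','cx','cy','view')})
    return p,d,c
def load(f): return np.load(f'pics/{f}.npz')
def cloud(f):
    z=load(f); d=z['d']; v,u=np.mgrid[:480,:640]
    P=np.stack([(u-z['cx'])/z['fx']*d,(v-z['cy'])/z['fy']*d,d,np.ones_like(d)],-1)
    W=P@np.linalg.inv(z['view']).T; W=W[...,:3]; W[d<=0]=np.nan; return W
def atz(f,u,v,h):
    z=load(f); V=np.linalg.inv(z['view']); r=V[:3,:3]@[(u-z['cx'])/z['fx'],(v-z['cy'])/z['fy'],1]; o=V[:3,3]
    return o+r*(h-o[2])/r[2]
E
python3 - <<'E'
from h import *
print(get_obs())
for n in('scene','side','wrist'):
    p,d,c=snap(n,n+'0'); print(n,c['fx'],np.linalg.inv(c['view'])[:3].round(3))
E
```

```text
pics
{'time_s': 0.0, 'qpos': array([-6.66222257e-02,  3.00480424e-01,  1.52161018e+00,  6.49933118e-06,
        1.32069888e+00, -6.66294204e-02]), 'joint_vel': array([-0.00168118, -0.001368  , -0.00058859,  0.00161869, -0.00056984,
        0.00098746]), 'tau': array([-1.53750298e-03, -5.31805658e+01, -3.52735734e+01,  7.07558286e-02,
        2.43994006e-02, -4.79655944e-05]), 'ee_pos': array([5.49747533e-01, 3.27542336e-06, 2.23868894e-01]), 'eef_rot': array([-1.57071036e+00,  1.19376175e-03,  5.63366150e-06]), 'force': array([ 0.55705357,  0.45831158, -0.18309125]), 'moment': array([ 0.00747927,  0.01281408, -0.00278069]), 'grip_width': 0.09387595645893422}
scene 590.7664057720527 [[ 0.827  0.365 -0.427  1.199]
 [ 0.562 -0.548  0.62  -0.916]
 [-0.008 -0.752 -0.659  1.059]]
side 480.5479756773618 [[-0.982 -0.083  0.167  0.399]
 [-0.187  0.47  -0.862  0.918]
 [-0.007 -0.878 -0.478  0.587]]
wrist 404.70982500902574 [[ 1.     0.001 -0.001  0.551]
 [ 0.001 -0.972 -0.235  0.068]
 [-0.001  0.235 -0.972  0.384]]
```

View pics/scene0.png

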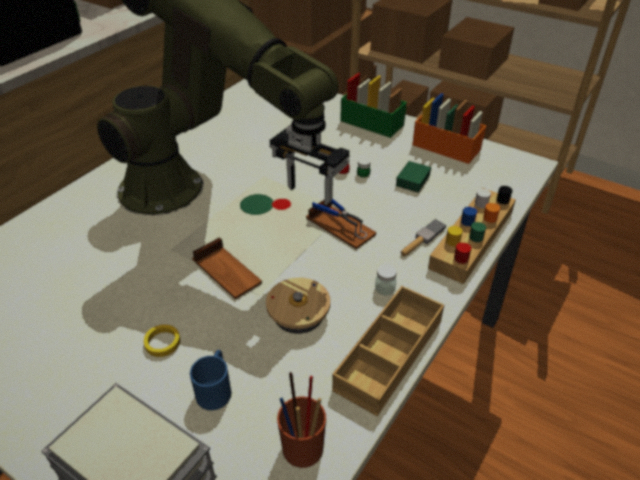

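View pics/side0.png

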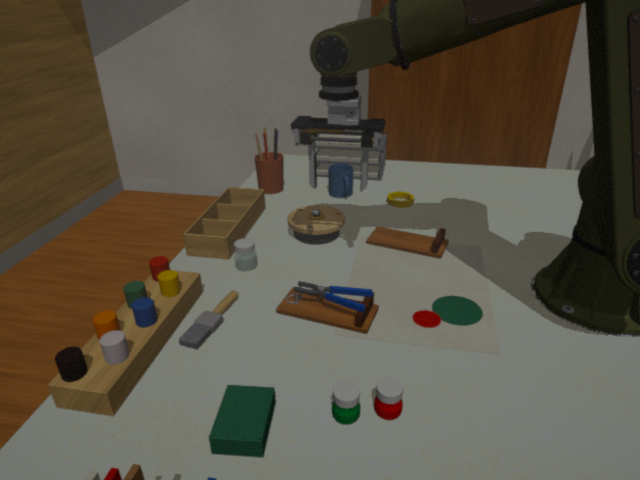

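The scene view shows two wooden rests: (340,225), which carries the pliers, and (227,268), which is empty. In the side view they are at (328,305) and (408,242). The side camera looks towards -y, so the nearer one, with the pliers, is farthest left and is the one meant. The turntable is at scene (298,302) / side (316,222). Next I'll measure and crop close.

Run:
```python
from h import *
W=cloud('side0')
for n,u,v in(('rest',328,305),('empty',408,242),('stub',316,212),('glue',246,255),('green',346,400),('red',389,398),('tape',400,199),('tin',244,420),('brush',210,320),('mug',341,181)): print(n,W[v,u].round(3))
z=load('side0'); p=z['p']
# blue handles
hsv=cv2.cvtColor(p,cv2.COLOR_RGB2HSV); m=(hsv[...,0]>105)&(hsv[...,0]<125)&(hsv[...,1]>150)
m[:270]=0;m[330:]=0;m[:,:280]=0
P=W[m]; P=P[np.isfinite(P).all(1)]; print(len(P),np.median(P,0),P.min(0),P.max(0))
c=cv2.resize(p[270:340,260:400],None,fx=5.7,fy=5.7,interpolation=cv2.INTER_CUBIC)
cv2.imwrite('pics/c1.png',c[...,::-1])
```

```text
rest [0.544 0.144 0.01 ]
empty [ 0.395 -0.148  0.011]
stub [ 0.631 -0.163  0.067]
glue [0.754 0.028 0.039]
green [0.466 0.419 0.048]
red [0.405 0.4   0.045]
tape [ 0.43  -0.445 -0.003]
tin [0.606 0.467 0.032]
brush [0.754 0.241 0.017]
mug [ 0.607 -0.417  0.054]
516 [0.50133819 0.16787026 0.05078424] [0.4582794  0.13842437 0.04149111] [0.54522275 0.19737335 0.05683892]
```

View pics/c1.png

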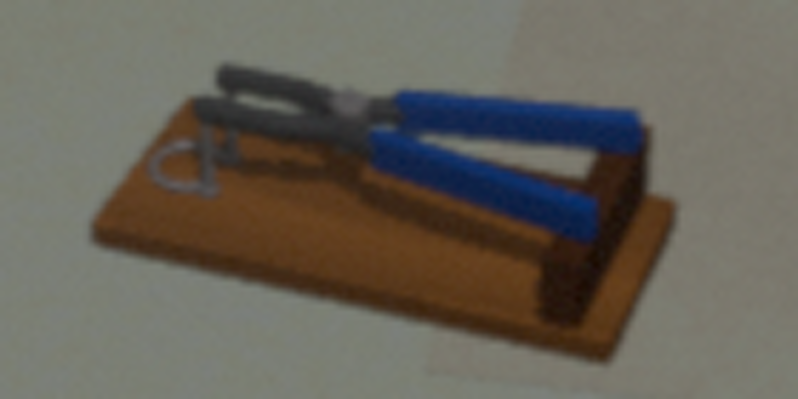

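The crop confirms it: the ring is at the left end (crop ~(185,165)), the blue handles are on the cross bar to the right, and the pivot is at ~(350,100). I'll move the wrist camera over the pliers and turn the jaws across them.

```bash
python3 -m handwheel '[{"fingers":1,"x":-0.01,"y":0,"z":0.03,"spin":8.5},{"fingers":1,"x":-0.02,"y":0,"z":0.06,"spin":17},{"fingers":1,"x":-0.03,"y":0,"z":0.09,"spin":25.5},{"fingers":1,"x":-0.04,"y":0,"z":0.12,"spin":34},{"fingers":1,"x":-0.05,"y":0,"z":0.15,"spin":42.5},{"fingers":1,"x":-0.05,"y":0,"z":0.17,"spin":51},{"fingers":1,"x":-0.05,"y":0,"z":0.17,"spin":59.5},{"fingers":1,"x":-0.05,"y":0,"z":0.17,"spin":68},{"fingers":1,"x":-0.05,"y":0,"z":0.17,"spin":76.5},{"fingers":1,"x":-0.05,"y":0,"z":0.17,"spin":85}]' 30
python3 - <<'E'
from h import *
o=get_obs();print(o['ee_pos'],o['eef_rot'],o['qpos'])
snap('wrist','w1')
E
```

```text
time_s: 1.15
ee_pos: [0.4999, 0.1701, 0.2242]
eef_rot: [-1.571, -0.0, -1.489]
force: [0.5, 0.3, -0.1]
grip_width: 0.0939
[0.49985957 0.17005522 0.22423017] [-1.57128016e+00 -6.84064705e-05 -1.48945997e+00] [2.58540056e-01 2.51354064e-01 1.58332262e+00 1.85950019e-05
 1.30740428e+00 1.74799519e+00]
```

View pics/w1.png

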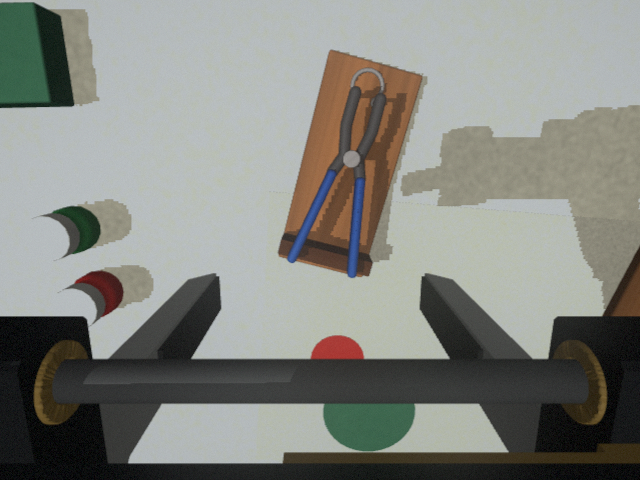

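The wrist view shows the pliers clearly: pivot (351,158), handle ends (292,260) and (352,273), ring centre (368,82), with the board tilted ~15° in the image. I'll compute poses from this.

```bash
cat > meas.py <<'E'
from h import *
def pl(f,zh=0.056,crop=None):
    z=load(f); W=cloud(f); hsv=cv2.cvtColor(z['p'],cv2.COLOR_RGB2HSV)
    m=((hsv[...,0]>105)&(hsv[...,0]<128)&(hsv[...,1]>150)).astype(np.uint8)
    n,l,s,c=cv2.connectedComponentsWithStats(m); L=[]
    for i in np.argsort(-s[1:,4])[:2]+1:
        v,u=np.nonzero(l==i); P=np.array([atz(f,a,b,zh)[:2] for a,b in zip(u,v)])
        h=np.nanmedian(W[v,u,2]); (cx,cy),(w,hh),a=cv2.minAreaRect((P*1000).astype(np.float32))
        vx,vy,x0,y0=cv2.fitLine((P).astype(np.float32),cv2.DIST_L2,0,.01,.01).ravel()
        L.append((x0,y0,np.degrees(np.arctan(vy/vx)))); print('handle',s[i,4],x0,y0,L[-1][2],w,hh,'ztop',h)
    return L
E
python3 - <<'E'
from meas import *
L=pl('w1')
pv=atz('w1',351,158,0.058); W=cloud('w1'); print('pivot',pv,W[158,351])
th=(L[0][2]+L[1][2])/2; print('yaw',th)
for q in ((292,260),(352,273)): print(atz('w1',*q,.056))
print('ring',atz('w1',368,82,.0156), W[70,368])
# rest corners
for q in((331,50),(425,75),(279,255),(369,276)): print(atz('w1',*q,.012))
t=np.radians(th); print('grip from pivot',pv[:2]-.055*np.array([np.cos(t),np.sin(t)]))
# turntable from scene & side
for f in('side0','scene0'):
    W=cloud(f); m=(abs(W[...,0]-.63)<.12)&(abs(W[...,1]+.18)<.12)
    top=m&(abs(W[...,2]-.050)<.004); P=W[top][:,:2]; print(f,len(P)); 
    if len(P)>20: print(cv2.minEnclosingCircle((P*1000).astype(np.float32)),P.mean(0))
    st=m&(W[...,2]>.062); print('stub',st.sum(),W[st].mean(0),W[st][:,2].max())
E
```

```text
handle 699 0.5048239 0.1410638 0.6519458 82.99797821044922 6.8560967445373535 ztop 0.055590871139304776
handle 604 0.511811 0.1779084 -20.753796 6.152369499206543 81.57977294921875 ztop 0.05559149227641136
pivot [0.55934215 0.1504645  0.058     ] [0.55935098 0.15049063 0.05833378]
yaw -10.050925
[0.47129656 0.1914794  0.056     ]
[0.46400364 0.13987018 0.056     ]
ring [0.62283114 0.13902315 0.0156    ] [0.63231823 0.14009953 0.01583778]
[0.64616333 0.17278703 0.012     ]
[0.63303219 0.09037335 0.012     ]
[0.46227386 0.20623731 0.012     ]
[0.44839211 0.11835015 0.012     ]
grip from pivot [0.50518624 0.16006329]
side0 1108
((634.7135620117188, -175.16571044921875), 77.12879180908203) [ 0.63136771 -0.16737676]
stub 45 [ 0.63273338 -0.16906782  0.06731497] 0.07238088225747696
scene0 2190
((638.8070678710938, -175.16070556640625), 78.33061218261719) [ 0.64128394 -0.17812655]
stub 169 [ 0.59479344 -0.11164256  0.29825186] 0.504733165508514
```

```bash
python3 -m handwheel '[{"fingers":1,"x":0.0105,"y":0.02,"z":0.004,"spin":7.5},{"fingers":1,"x":0.0105,"y":0.04,"z":0.004,"spin":14.7},{"fingers":1,"x":0.0105,"y":0.065,"z":0.004,"spin":14.7},{"fingers":1,"x":0.0105,"y":0.09,"z":0.004,"spin":14.7},{"fingers":1,"x":0.0105,"y":0.115,"z":0.004,"spin":14.7},{"fingers":1,"x":0.0105,"y":0.135,"z":0.004,"spin":14.7},{"fingers":1,"x":0.0105,"y":0.155,"z":0.004,"spin":14.7},{"fingers":1,"x":0.0105,"y":0.17,"z":0.004,"spin":14.7},{"fingers":1,"x":0.0105,"y":0.1755,"z":0.004,"spin":14.7},{"fingers":1,"x":0.0105,"y":0.1755,"z":0.004,"spin":14.7}]' 40
python3 - <<'E'
from h import *
o=get_obs();print(o['ee_pos'],o['eef_rot'],o['force'])
snap('wrist','w2')
E
```

```text
time_s: 2.2
ee_pos: [0.5046, 0.1598, 0.0485]
eef_rot: [-1.572, -0.0, -1.738]
force: [1.2, 0.9, -0.2]
grip_width: 0.0939
[0.50460843 0.15981227 0.04847159] [-1.57196379e+00 -4.65753153e-04 -1.73848824e+00] [ 1.15761246  0.94353888 -0.20961829]
```

View pics/w2.png

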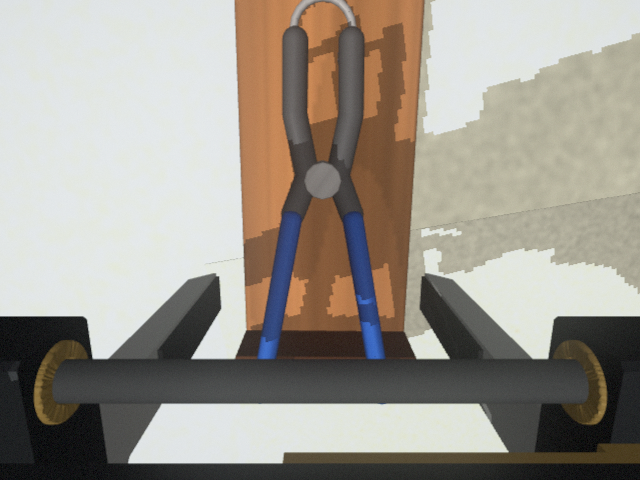

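The wrist view shows the pliers centred between the fingers: pivot at (322,180), handles at ~(280,290) and (362,290), ring at the top edge (322,15). I'll squeeze now.

```bash
python3 -m handwheel '[{"fingers":-1,"x":0,"y":0,"z":0,"spin":0},{"fingers":-1,"x":0,"y":0,"z":0,"spin":0},{"fingers":-1,"x":0,"y":0,"z":0,"spin":0},{"fingers":-1,"x":0,"y":0,"z":0,"spin":0},{"fingers":-1,"x":0,"y":0,"z":0,"spin":0},{"fingers":-1,"x":0,"y":0,"z":0,"spin":0},{"fingers":-1,"x":0,"y":0,"z":0,"spin":0},{"fingers":-1,"x":0,"y":0,"z":0,"spin":0},{"fingers":-1,"x":0,"y":0,"z":0,"spin":0},{"fingers":-1,"x":0,"y":0,"z":0,"spin":0}]' 40
python3 - <<'E'
from meas import *
o=get_obs();print(o['ee_pos'],o['eef_rot'],o['force'],o['grip_width'])
snap('wrist','w3'); L=pl('w3')
E
```

```text
time_s: 3.25
ee_pos: [0.505, 0.1598, 0.0491]
eef_rot: [-1.571, -0.0, -1.74]
force: [0.1, -0.9, 2.1]
grip_width: 0.0236
[0.50497331 0.15980704 0.04909224] [-1.57062510e+00 -8.95911966e-05 -1.74013522e+00] [ 0.11760091 -0.89181792  2.07889293] 0.023642375841682477
handle 2320 0.5151381 0.14956792 -11.442497 7.680007457733154 62.62578582763672 ztop 0.055405525893800434
handle 1261 0.50461346 0.1685908 -11.210836 7.4526567459106445 43.059417724609375 ztop 0.05539923746463496
```

```bash
python3 -m handwheel '[{"fingers":-1,"x":0,"y":-0.004,"z":0,"spin":0},{"fingers":-1,"x":0,"y":-0.01,"z":0,"spin":0},{"fingers":-1,"x":0,"y":-0.02,"z":0,"spin":0},{"fingers":-1,"x":0,"y":-0.035,"z":0,"spin":0},{"fingers":-1,"x":0,"y":-0.05,"z":0,"spin":0},{"fingers":-1,"x":0,"y":-0.065,"z":0,"spin":0},{"fingers":-1,"x":0,"y":-0.08,"z":0,"spin":0},{"fingers":-1,"x":0,"y":-0.09,"z":0,"spin":0},{"fingers":-1,"x":0,"y":-0.09,"z":0,"spin":0},{"fingers":-1,"x":0,"y":-0.09,"z":0,"spin":0}]' 40
python3 - <<'E'
from meas import *
o=get_obs();print(o['ee_pos'],o['eef_rot'],o['force'],o['grip_width'])
snap('wrist','w4'); L=pl('w4',0.056+.0905); snap('side','s4')
W=cloud('w4'); 
for u in(290,322,355): print(W[15,u],W[180,u])
E
```

```text
time_s: 4.3
ee_pos: [0.5047, 0.1599, 0.1387]
eef_rot: [-1.571, -0.0, -1.74]
force: [0.3, -0.5, -1.8]
grip_width: 0.0236
[0.50471688 0.15985144 0.13873044] [-1.57096625e+00 -5.15531361e-05 -1.74013274e+00] [ 0.33404065 -0.4583027  -1.81234762] 0.023574485714176727
handle 1295 0.50273305 0.15215972 -11.428675 7.397702217102051 42.00358581542969 ztop 0.1450810597091302
handle 978 0.50149024 0.16920713 -11.187967 7.047981262207031 32.08306884765625 ztop 0.14505850132543346
[0.62759481 0.15248269 0.10631779] [0.55147609 0.17359564 0.01235082]
[0.62579292 0.13878555 0.10448516] [0.55909917 0.1502764  0.14645638]
[0.62338482 0.12462635 0.10450147] [0.54376771 0.12854846 0.01177079]
```

View pics/w4.png

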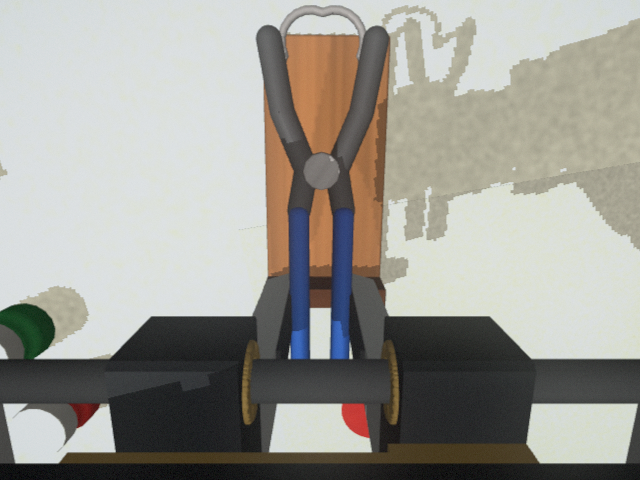

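The pliers are lifted: ring spread at the top (324,40), handles parallel at columns ~300/342, rest now below. I'll travel to ~57 mm short of the axle so the wrist camera sees the stub unobstructed.

```bash
python3 -m handwheel '[{"fingers":-1,"x":0.008,"y":0,"z":0.002,"spin":0},{"fingers":-1,"x":0.025,"y":0,"z":0.006,"spin":0},{"fingers":-1,"x":0.055,"y":0,"z":0.015,"spin":0},{"fingers":-1,"x":0.09,"y":0,"z":0.025,"spin":0},{"fingers":-1,"x":0.13,"y":0,"z":0.035,"spin":0},{"fingers":-1,"x":0.17,"y":0,"z":0.045,"spin":0},{"fingers":-1,"x":0.205,"y":0,"z":0.055,"spin":0},{"fingers":-1,"x":0.23,"y":0,"z":0.062,"spin":0},{"fingers":-1,"x":0.245,"y":0,"z":0.066,"spin":0},{"fingers":-1,"x":0.25,"y":0,"z":0.066,"spin":0}]' 40
python3 - <<'E'
from meas import *
o=get_obs();print(o['ee_pos'],o['eef_rot'],o['force'],o['grip_width'])
snap('wrist','w5'); W=cloud('w5')
m=(abs(W[...,0]-.634)<.1)&(abs(W[...,1]+.172)<.1)
st=m&(W[...,2]>.058)&(W[...,2]<.08); 
top=m&(W[...,2]>.072)&(W[...,2]<.08); print('stub',st.sum(),np.nanmean(W[st],0),'top',top.sum(),W[top].mean(0) if top.any() else '')
v,u=np.nonzero(top); print('top px',u.mean() if len(u) else '',v.mean() if len(v) else '')
E
```

```text
time_s: 5.4
ee_pos: [0.5276, -0.0989, 0.1386]
eef_rot: [-1.571, -0.0, -1.742]
force: [0.5, 0.4, -2.0]
grip_width: 0.0234
[ 0.52763786 -0.09893039  0.13856222] [-1.57137626e+00 -2.50775977e-05 -1.74157558e+00] [ 0.4697224   0.35516563 -1.95563869] 0.023351539706202237
stub 1851 [ 0.63569357 -0.17416484  0.06835364] top 230 [ 0.63568558 -0.17457316  0.07304032]
top px 430.54347826086956 41.65652173913043
```

View pics/w5.png

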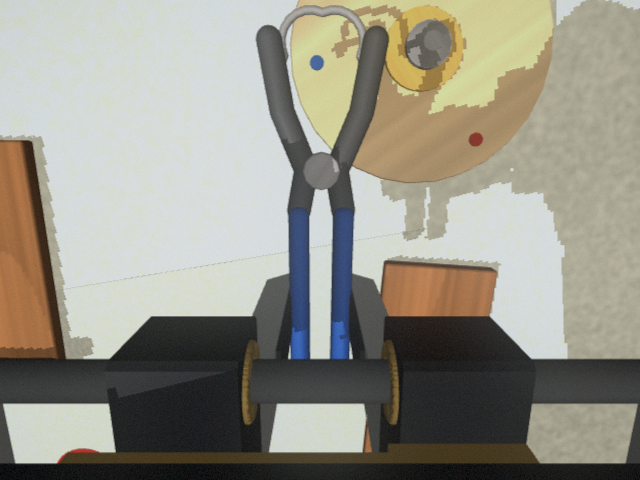

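The stub is at (430,42) in the wrist view, world ≈ (0.6357, -0.1745). The pliers are symmetric about column 322, so their heading equals the tool's. I'll move over the axle.

```bash
python3 -m handwheel '[{"fingers":-1,"x":0.005,"y":0,"z":0.001,"spin":0},{"fingers":-1,"x":0.015,"y":0,"z":0.004,"spin":0},{"fingers":-1,"x":0.027,"y":0,"z":0.007,"spin":0},{"fingers":-1,"x":0.039,"y":0,"z":0.010,"spin":0},{"fingers":-1,"x":0.049,"y":0,"z":0.013,"spin":0},{"fingers":-1,"x":0.054,"y":0,"z":0.014,"spin":0},{"fingers":-1,"x":0.0558,"y":0,"z":0.0143,"spin":0},{"fingers":-1,"x":0.0558,"y":0,"z":0.0143,"spin":0},{"fingers":-1,"x":0.0558,"y":0,"z":0.0143,"spin":0},{"fingers":-1,"x":0.0558,"y":0,"z":0.0143,"spin":0}]' 40
python3 - <<'E'
from meas import *
o=get_obs();print(o['ee_pos'],o['eef_rot'],o['force'],o['grip_width'])
p,d,c=snap('wrist','w6'); snap('side','s6'); W=cloud('w6')
m=(abs(W[...,0]-.634)<.1)&(abs(W[...,1]+.172)<.1)
top=m&(W[...,2]>.072)&(W[...,2]<.08); print('top',top.sum(),W[top].mean(0))
st=m&(W[...,2]>.058)&(W[...,2]<.08); print('stub',st.sum(),W[st].mean(0))
r=m&(W[...,2]>.095)&(W[...,2]<.112); r[60:]=0; print('ring',r.sum(),np.median(W[r],0))
# in tool frame
y=o['eef_rot'][2]; ax=np.array([[np.cos(y),np.sin(y)],[-np.sin(y),np.cos(y)]])
Q=(W[r][:,:2]-o['ee_pos'][:2])@ax.T; print('ring tool x/z pct',np.percentile(Q,[1,50,99],axis=0).round(4), 'axis in tool',ax@(W[top].mean(0)[:2]-o['ee_pos'][:2]), 'z',np.percentile(W[r][:,2],[5,50,95]))
a=cv2.resize(p[0:110,240:410],None,fx=4,fy=4,interpolation=cv2.INTER_CUBIC)
q=load('s6')['p']; b=cv2.resize(q[180:260,270:390],None,fx=5.6,fy=5.6,interpolation=cv2.INTER_CUBIC)
b=b[:160+0] if 0 else cv2.resize(b,(0,0),fx=.35,fy=.35) if 0 else b
cv2.imwrite('pics/c6.png',a[...,::-1]); cv2.imwrite('pics/c6s.png',b[...,::-1])
E
```

```text
time_s: 6.45
ee_pos: [0.5325, -0.1547, 0.139]
eef_rot: [-1.571, 0.0, -1.74]
force: [-0.0, -0.4, -1.9]
grip_width: 0.0235
[ 0.53252977 -0.15474237  0.13897747] [-1.57078318e+00  2.96126599e-05 -1.73965917e+00] [-0.04806791 -0.38430106 -1.92757627] 0.02347555328062802
top 226 [ 0.63549243 -0.17507794  0.07304814]
stub 1686 [ 0.63579712 -0.17528619  0.06856943]
ring 1108 [ 0.6537714  -0.17586977  0.10443653]
ring tool x/z pct [[-0.018   0.1061]
 [ 0.0004  0.1231]
 [ 0.0184  0.1271]] axis in tool [0.00274227 0.1049158 ] z [0.10290195 0.10443653 0.10563653]
```

View pics/c6.png

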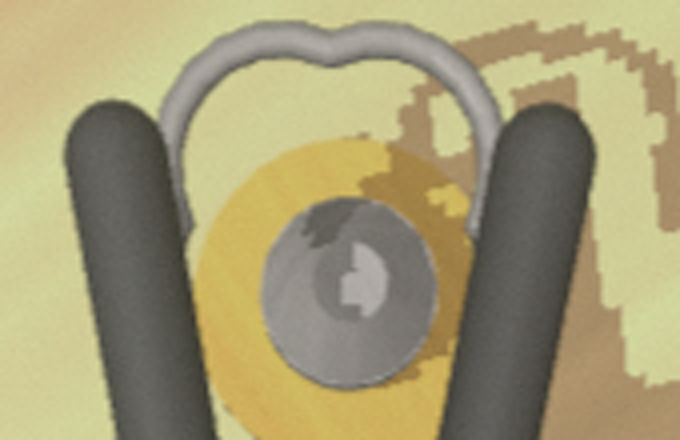

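View pics/c6s.png

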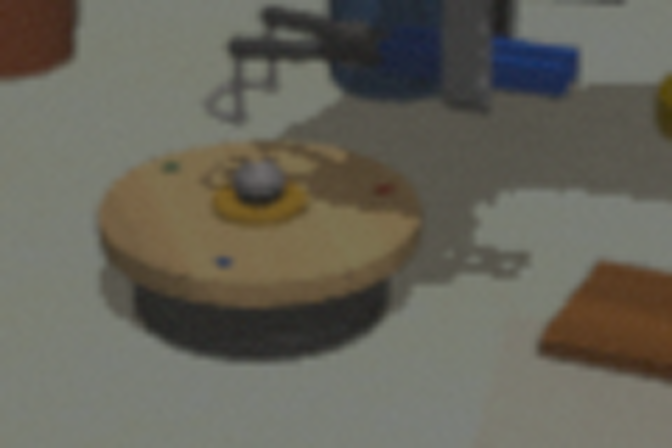

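The stub sits slightly right of the ring's middle (crop (350,290), ring/jaw midline ~331), an offset of about +2.4 mm in tool x. The side view shows the ring level above the turntable. I'll correct this and descend halfway, to just above the stub.

```bash
python3 -m handwheel '[{"fingers":-1,"x":0.001,"y":0,"z":0,"spin":0},{"fingers":-1,"x":0.0024,"y":0.002,"z":0,"spin":0},{"fingers":-1,"x":0.0024,"y":0.005,"z":0,"spin":0},{"fingers":-1,"x":0.0024,"y":0.009,"z":0,"spin":0},{"fingers":-1,"x":0.0024,"y":0.013,"z":0,"spin":0},{"fingers":-1,"x":0.0024,"y":0.017,"z":0,"spin":0},{"fingers":-1,"x":0.0024,"y":0.02,"z":0,"spin":0},{"fingers":-1,"x":0.0024,"y":0.021,"z":0,"spin":0},{"fingers":-1,"x":0.0024,"y":0.021,"z":0,"spin":0},{"fingers":-1,"x":0.0024,"y":0.021,"z":0,"spin":0}]' 40
cat > chk.py <<'E'
from meas import *
import sys
f=sys.argv[1]
o=get_obs();print(o['ee_pos'],o['eef_rot'],o['force'],o['grip_width'])
p,d,c=snap('wrist',f); W=cloud(f); E=o['ee_pos']
y=o['eef_rot'][2]; ax=np.array([[np.cos(y),np.sin(y)],[-np.sin(y),np.cos(y)]])
m=(abs(W[...,0]-.634)<.1)&(abs(W[...,1]+.172)<.1)
T=(W[...,:2]-E[:2])@ax.T
top=m&(W[...,2]>.072)&(W[...,2]<.0765)&(np.hypot(T[...,0],T[...,1]-.105)<.012); print('top',top.sum(),T[top].mean(0))
e=E[2]-.0342
r=m&(abs(W[...,2]-e)<.007)&(np.hypot(T[...,0],T[...,1]-.105)>.014)&(T[...,1]>.105); print('ring',r.sum(),np.percentile(T[r],[1,50,99],axis=0).round(4),'z',np.percentile(W[r][:,2],[5,50,95]),'eye nominal',e)
a=cv2.resize(p[0:110,240:410],None,fx=4,fy=4,interpolation=cv2.INTER_CUBIC); cv2.imwrite(f'pics/{f}c.png',a[...,::-1])
E
python3 chk.py w7
```

```text
time_s: 7.55
ee_pos: [0.5322, -0.1575, 0.1181]
eef_rot: [-1.571, -0.0, -1.74]
force: [-0.1, 0.3, -3.2]
grip_width: 0.0237
[ 0.53218571 -0.15746073  0.11807397] [-1.57061531e+00 -2.13801237e-05 -1.74014034e+00] [-0.13307587  0.27187816 -3.15081446] 0.02367864889747892
top 270 [0.00028619 0.10494229]
ring 1103 [[-1.800e-02  1.061e-01]
 [-1.000e-04  1.232e-01]
 [ 1.830e-02  1.271e-01]] z [0.08205321 0.08349663 0.08483672] eye nominal 0.08387396875357428
```

View pics/w7c.png

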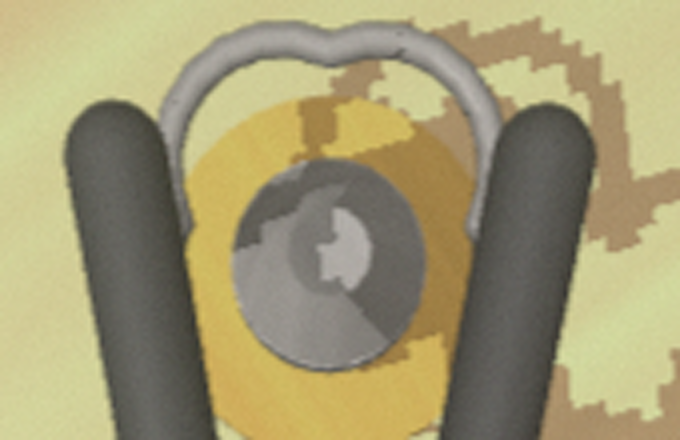

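Centred: stub top at tool (0.0003, 0.1049), ring middle at (~0.0001, 0.105). I'll go down slowly and check the force midway.

```bash
python3 -m handwheel '[{"fingers":-1,"x":0,"y":0.001,"z":0,"spin":0},{"fingers":-1,"x":0,"y":0.003,"z":0,"spin":0},{"fingers":-1,"x":0,"y":0.005,"z":0,"spin":0},{"fingers":-1,"x":0,"y":0.007,"z":0,"spin":0},{"fingers":-1,"x":0,"y":0.009,"z":0,"spin":0},{"fingers":-1,"x":0,"y":0.011,"z":0,"spin":0},{"fingers":-1,"x":0,"y":0.013,"z":0,"spin":0},{"fingers":-1,"x":0,"y":0.0145,"z":0,"spin":0},{"fingers":-1,"x":0,"y":0.015,"z":0,"spin":0},{"fingers":-1,"x":0,"y":0.015,"z":0,"spin":0}]' 40; python3 chk.py w8
```

```text
time_s: 8.6
ee_pos: [0.5321, -0.1574, 0.1029]
eef_rot: [-1.571, -0.0, -1.74]
force: [-0.4, -1.4, -1.3]
grip_width: 0.0236
[ 0.53210154 -0.15744844  0.10291025] [-1.57086778e+00 -2.24398153e-05 -1.74010187e+00] [-0.35749886 -1.36743019 -1.26698977] 0.02356692829758934
top 308 [0.00039625 0.10491128]
ring 1105 [[-0.018   0.1061]
 [ 0.0004  0.1231]
 [ 0.0183  0.127 ]] z [0.06689435 0.06829332 0.06953351] eye nominal 0.06871025165296354
```

```bash
python3 -m handwheel '[{"fingers":-1,"x":0,"y":0.001,"z":0,"spin":0},{"fingers":-1,"x":0,"y":0.0025,"z":0,"spin":0},{"fingers":-1,"x":0,"y":0.004,"z":0,"spin":0},{"fingers":-1,"x":0,"y":0.0055,"z":0,"spin":0},{"fingers":-1,"x":0,"y":0.007,"z":0,"spin":0},{"fingers":-1,"x":0,"y":0.0085,"z":0,"spin":0},{"fingers":-1,"x":0,"y":0.01,"z":0,"spin":0},{"fingers":-1,"x":0,"y":0.011,"z":0,"spin":0},{"fingers":-1,"x":0,"y":0.0115,"z":0,"spin":0},{"fingers":-1,"x":0,"y":0.0115,"z":0,"spin":0}]' 40; python3 chk.py w9
python3 - <<'E'
from h import *
p,d,c=snap('side','s9'); print(c['fx'])
a=cv2.imread('pics/w9c.png'); b=cv2.resize(p[190:240,290:370],None,fx=8.5,fy=8.5,interpolation=cv2.INTER_CUBIC)[...,::-1]
q=np.zeros((600,800,3),np.uint8); a=cv2.resize(a,(400,259)); b=cv2.resize(b,(520,325)); q[:259,:400]=a; q[265:590,:520]=b; cv2.imwrite('pics/c9.png',q)
E
```

```text
time_s: 9.65
ee_pos: [0.5321, -0.1575, 0.0914]
eef_rot: [-1.571, -0.0, -1.74]
force: [0.5, -0.3, -1.6]
grip_width: 0.0235
[ 0.53212097 -0.15745796  0.09143816] [-1.57078073e+00 -2.37784700e-05 -1.74011233e+00] [ 0.49931614 -0.25900875 -1.5528777 ] 0.023549787718460637
top 361 [0.00017985 0.1050324 ]
ring 6523 [[-0.0701  0.1054]
 [ 0.0017  0.1205]
 [ 0.0706  0.1307]] z [0.05028526 0.05092015 0.05752213] eye nominal 0.05723816356325231
480.5479756773618
```

View pics/c9.png

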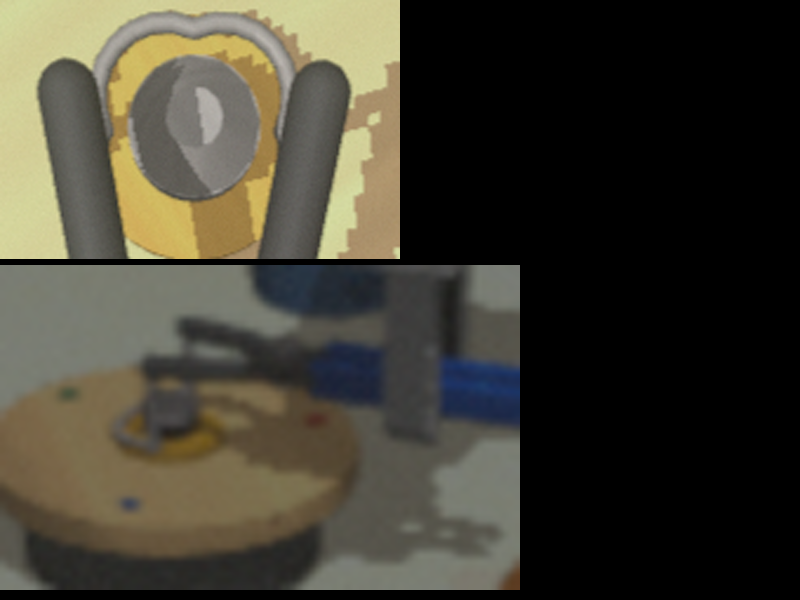

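The ring surrounds the stub at the groove with the stub centred inside it, and there is no contact force. I'll hand in.

```bash
python3 -c "
from h import *
print(workorder.hand_in()); o=get_obs(); print(o['time_s'],o['ee_pos'],o['force'],o['grip_width'])"
```

```text
the job is handed in; nothing more can be done
None
the job is handed in; nothing more can be done
```

The job is handed in, with the pliers still held squeezed and level and the spread ring around the groove of the axle stub. The hand-in gave no verdict.

- **Pick-up:** I took the pliers from the leftmost rest, squeezed them with 40 N and lifted them clear. The handles read parallel, with an opening of 23.5 mm.
- **Placing:** I brought the ring over the stub, corrected a 2.4 mm sideways offset seen in the wrist camera, and lowered it in three slow stages.
- **Last checks (at 9.65 s):**
  - The stub's axis was about 0.2 mm from the ring's nominal centre.
  - The ring's mid-height, worked out from the tool's height, was about 57.2 mm against the groove's 57.5 mm.
  - The force on the tool stayed at about 2 N, the same as while carrying the pliers, so nothing suggests the ring touched the turntable.
- **Disagreements:**
  - Two wrist views put the stub's axis about 0.8 mm apart; I used the closer one.
  - Wrist-camera heights read about 1 mm low on the stub's top.
  - The automatic ring measurement in the final check failed because it picked up the turntable disc as well. For that last step I relied on the pictures and the tool's pose.
- **Not checked:** I did not re-measure the bystanders at the end, but the path did not come near any of them.

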